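# Hang the blue butterfly case

## Task

Take the blue-framed butterfly case out of the crate, where only its brass loop can be got hold of, and stand it upright on the cork mat without dropping it; let go of it there, so that you can take it again by its frame with the loop free, and hang it by the loop on the hook of the stand, hanging freely and still. Leave the other two cases standing in the crate, and do not disturb the mug or the computer mouse.

Things in the scene. Friction and masses are not known exactly. Their poses are not given: they have to be found in the camera images.
- blue_case: the case to hang: shadow box, blue frame, blue butterfly on both faces (front and back alike), 36 mm deep (x), 120 mm wide (y), 100 mm high (z), about 0.24 kg, with an upright brass loop on its top (see case_loop). In the crate the gaps beside it are too narrow for fingers: only the loop can be taken there. Origin: centre of the underside; z up
- case_loop (a point): centre of the brass loop's top bar, 136 mm above the case's underside; axes as the case. The rigid loop lies in the case's y-z plane, of round bar 8 mm thick, 60 mm wide outside, 44 inside; it rises 40 mm above the frame (space inside 32 mm high); its top is level over the middle 24 mm, then slopes down to the sides
- crate: open plywood crate fixed on the desk, 152 (x) by 186 (y) by 72 mm high, walls and floor 6 mm thick; the three cases stand in it in a row along its x, faces looking along its x, about 8 mm apart; a marker pen lies beside them along its +y wall. Origin: centre of the underside
- brown_case: another case of the same size with a dark wood frame and an orange butterfly, its loop folded flat (4 mm high); stays in the crate. Origin: centre of the underside
- white_case: another case of the same size with a white frame and a grey and red butterfly, its loop folded flat (4 mm high); stays in the crate. Origin: centre of the underside
- mat: cork mat fixed on the desk, 160 (x) by 200 (y), 4 mm thick. Origin: centre of its underside; its top is 4 mm higher
- hook_stand: fixed steel stand: base 120 (x) by 100 (y) by 14 mm high, a round post 16 thick at x = +45 mm, 206 mm high, and a round hook bar 8 mm thick, its axis 200 mm above the desk, that runs from the post towards -x as far as x = -45 mm, then turns up to its tip. Origin: centre of the base's underside; the hook points to the stand's -x
- hook_seat (a point): point on the upper side of the hook bar, above the middle of the base, 204 mm above the desk, where the loop should rest; axes as the stand. The bar is free 37 mm towards +x (to the post) and 45 mm towards -x (to the upturn)
- hook_tip (a point): centre of the rounded end (radius 4 mm) of the hook's upturned tip, 57 mm before the seat (-x) and 211 mm above the desk: the highest point of the hook is 215 mm above the desk
- mug: white ceramic mug, 76 across and 90 mm high, its handle to +y; bystander. Origin: centre of the underside
- mouse: black computer mouse, 100 by 58 by 32 mm high; bystander. Origin: centre of the underside
Things that resemble listed ones, but are neither listed nor needed, are in the scene too. Several things have the shape of the hook_stand; the one meant has the colours described above.

How it is judged (in metres and radians):
On the way:
1. the blue case stands upright on the mat, still and let go of (x of blue_case in the frame of mat between -0.075 and 0.075 m and y of blue_case in the frame of mat between -0.095 and 0.095 m and height (world z) of blue_case below 0.012 m and angle between blue_case's own z axis and vertical below 0.12 rad and contact force between blue_case and the arm below 0.05 N and contact force between blue_case and the fingers below 0.05 N and linear speed of blue_case below 0.03 m/s), for 0.2 s.
At the end, for the whole second after the job is handed in: The blue case hangs still by its loop on the hook bar, between the upturned tip and the post, within 0.3 rad (17 degrees) of upright; the brown and white cases stand in the crate (less than 0.5 rad from upright). Mug and mouse have not been disturbed (contact force between blue_case and hook_stand above 0.8 N and x of case_loop in the frame of hook_seat between -0.056 and 0.04 m and y of case_loop in the frame of hook_seat between -0.025 and 0.025 m and z of case_loop in the frame of hook_seat between -0.01 and 0.022 m and angle between blue_case's own z axis and vertical below 0.3 rad and linear speed of blue_case below 0.05 m/s and angular speed of blue_case below 0.5 rad/s and horizontal distance between each of brown_case, white_case and crate below 0.075 m and angle between each of brown_case, white_case's own z axis and vertical below 0.5 rad and height (world z) of each of brown_case, white_case below 0.03 m); the robot touches nothing.
It fails at once if the blue case was dropped (fell free by more than about 30 mm) (contact force between blue_case and the fingers below 0.05 N and linear speed of blue_case above 0.75 m/s).
It fails at once if the mug or the mouse was shifted more than 40 mm or tipped (distance of any of mug, mouse from where it was at the start of the episode above 0.04 m or angle between any of mug, mouse's own z axis and vertical above 0.5 rad).
It fails at once if another case was lifted out of the crate (height (world z) of any of brown_case, white_case above 0.06 m).
It also fails if it takes over 59 s, if anything falls off the work surface, if the arm or the gripper's body presses on something with over 40 N, if the wrist force passes 120 N, or if a joint passes its speed limit or range.

## Robot

A 6-joint arm with a two-finger parallel gripper is mounted at the origin on the work surface. World frame = base frame: x ahead of the robot, y to its left, z up, the work surface at z = 0. Lengths are in mm, angles in rad, forces in N, time in s.
With the tool pointing down it reaches from about 275 to 850 mm from the base axis. Payload 5.2 kg.
Tool frame: the origin (TCP) lies between the finger pads; the fingertips stand 19 mm ahead of it and the grasp point (between the pads) is the TCP; z points along the fingers, y is the line along which they close (so a half turn about z gives the same grasp; the last joint's range is limited). The gripper opens to 85 mm and grips with 20 to 120 N. Pads are 22 mm wide; open, the fingers measure 114 mm over their backs; the gripper's body (76 mm by 85 mm) begins 54 mm behind the grasp point. The pads swing forward as they close: fully open they stand 13 mm farther back than shut.
Start: joints at [-1.346, 0.259, 1.535, -0, 1.348, -0.203], TCP at [228.199, -500.43, 250.31] pointing down, gripper open.
Joint ranges: [-3.14, 3.14], [-0.91, 2.08], [0.19, 2.58], [-1.22, 4.36], [0.22, 2.71], [-3.12, 3.12]. Speed limits (rad/s): [2.57, 2.57, 3.14, 3.14, 3.14, 3.14].

## Interface

Orientations are given as a rotation vector (axis times angle).
In Python, from rig import ctrl gives the robot as it stands. Calls block until the motion is done:
- ctrl.move_ptp(position, orientation): joint-space move of the TCP to a pose.
- ctrl.move_l(position, velocity=150, attitude=None): straight line of the TCP; attitude=None keeps the orientation; velocity is the mean speed in mm/s.
- ctrl.goto_joints(angles): joint-space move.
- ctrl.grip(opening, squeeze=None): finger opening in mm; squeeze is the grip in N (None keeps the last); returns when the fingers have stopped.
- ctrl.dwell(seconds).
- ctrl.solve_ik(position, orientation): joint angles nearest the present ones, or None.
- ctrl.read_camera(name): name is "scene" or "top" or "wrist"; returns a dict with "image" (480x640x3 uint8, blue, green, red), "range_z" (480x640 float32, mm along the optical axis (not along the pixel's ray), 0 where there is no reading), "fx", "fy", "cx", "cy" (pixels), "T" (4x4, takes a point from camera to world coordinates). Camera axes: x right, y down, z forward; pixel columns grow to the right and rows downward; lengths in mm; the calibration is good to about 2 mm. A picture is of the moment at which its call begins.
A pose or a line that the arm cannot do raises ctrl.Unreachable and nothing moves.
- ctrl.finish_job(): hands the job in; it is judged then, once.
Trained networks look in the newest picture that a camera, given by its name, has taken for a name from the list of things; names that differ only in an ending like _2 or _b are one class to them, and where a whole thing is asked for, a point or a joint stands for the part that bears it (a point fixed in the world has none). Each returns a list of dicts, best first, with "confidence" (0 to 1); they miss things now and then, are a little off and sometimes report something else, mostly with a low value. They report only what shows in the picture. A call takes as long as a camera call. They do not tell look-alikes from the thing itself.
- ctrl.look_for(label, camera): "bbox" ([left, top, right, bottom] in pixels, round what is visible of it).
- ctrl.silhouettes(label, camera): "mask" (480x640 bool, what is visible of it) and "bbox" ([left, top, right, bottom] in pixels, round what is visible of it).
Readings, each from a call of its own:
- ctrl.current_time_s(): time.
- ctrl.current_qpos(): joint angles.
- ctrl.current_qvel(): joint speeds.
- ctrl.current_joint_efforts(): joint torques, N m.
- ctrl.current_tool_pos(): TCP position.
- ctrl.current_eef_rot(): TCP orientation.
- ctrl.current_wrist_force(): force on the tool from outside, world axes, zero at the start.
- ctrl.current_ft_torque(): the same for the moment, N m.
- ctrl.current_gripper_width(): finger opening in mm.
- ctrl.current_finger_force(): force on a finger pad.
Only numpy, scipy, OpenCV 4.12 (cv2) and the standard library are available. Lean on these libraries where they do the work, as an engineer would, in place of code of your own. Each camera call takes 0.05 s, during which the arm holds its last target. There are 200 camera calls.

## Working session

There is one attempt and no reset: what is moved stays moved. The work goes in short steps, each a Python script; the robot and the scene stay as the last script left them, time stands still between calls to the robot, and variables do not carry over. Pictures are saved under pics/ and viewed, at most 10 in all, crops included, and the job is handed in when it is done.

```bash
mkdir -p pics; ls; cat > h.py <<'E'
import numpy as np, cv2
from rig import ctrl
def shot(cam,name=None):
    r=ctrl.read_camera(cam)
    if name: cv2.imwrite(f'pics/{name}.png',r['image'])
    return r
def cloud(r):
    z=r['range_z'];v,u=np.mgrid[:480,:640]
    P=np.stack([(u-r['cx'])/r['fx']*z,(v-r['cy'])/r['fy']*z,z,np.ones_like(z)],-1)
    W=(P@np.array(r['T']).T)[...,:3]; W[z<=0]=np.nan
    return W
E
python3 - <<'E'
from h import *
for c in('scene','top'):
    r=shot(c,c+'0'); np.savez(c+'0.npz',**r)
    print(c,np.round(r['T'],3).tolist(),r['fx'])
    for n in('blue_case','case_loop','crate','mat','hook_stand','mug','mouse'):
        print(n,[(np.round(d['bbox']).tolist(),round(d['confidence'],2)) for d in ctrl.look_for(n,c)])
a=cv2.imread('pics/scene0.png');b=cv2.imread('pics/top0.png')
E
```

```text
pics
scene [[0.805, 0.376, -0.458, 1215.327], [0.593, -0.524, 0.612, -924.725], [-0.01, -0.764, -0.645, 1063.46], [0.0, 0.0, 0.0, 1.0]] 610.2989802187459
blue_case [([377.0, 187.0, 418.0, 222.0], 0.56)]
case_loop [([376.0, 185.0, 423.0, 228.0], 0.89), ([204.0, 273.0, 240.0, 304.0], 0.67), ([252.0, 261.0, 321.0, 367.0], 0.51), ([347.0, 176.0, 432.0, 248.0], 0.24)]
crate [([347.0, 182.0, 433.0, 247.0], 0.75)]
mat [([257.0, 230.0, 352.0, 297.0], 0.63)]
hook_stand [([159.0, 293.0, 232.0, 403.0], 0.71), ([313.0, 295.0, 386.0, 411.0], 0.67), ([254.0, 260.0, 319.0, 368.0], 0.58)]
mug [([400.0, 280.0, 453.0, 330.0], 0.78)]
mouse [([199.0, 271.0, 238.0, 306.0], 0.76)]
top [[-0.017, -0.994, 0.105, 493.321], [-1.0, 0.017, 0.002, -79.803], [-0.003, -0.105, -0.995, 1011.286], [0.0, 0.0, 0.0, 1.0]] 484.04957480574535
blue_case [([131.0, 224.0, 210.0, 261.0], 0.95), ([124.0, 267.0, 199.0, 304.0], 0.63)]
case_loop [([132.0, 221.0, 207.0, 258.0], 0.84)]
crate [([105.0, 212.0, 220.0, 308.0], 0.88)]
mat [([248.0, 251.0, 352.0, 340.0], 0.82), ([131.0, 224.0, 210.0, 258.0], 0.47)]
hook_stand [([383.0, 192.0, 436.0, 267.0], 0.82), ([470.0, 246.0, 551.0, 317.0], 0.79), ([383.0, 92.0, 439.0, 183.0], 0.74)]
mug [([270.0, 102.0, 311.0, 161.0], 0.56)]
mouse [([380.0, 322.0, 420.0, 378.0], 0.63), ([100.0, 213.0, 221.0, 307.0], 0.23)]
```

View pics/scene0.png

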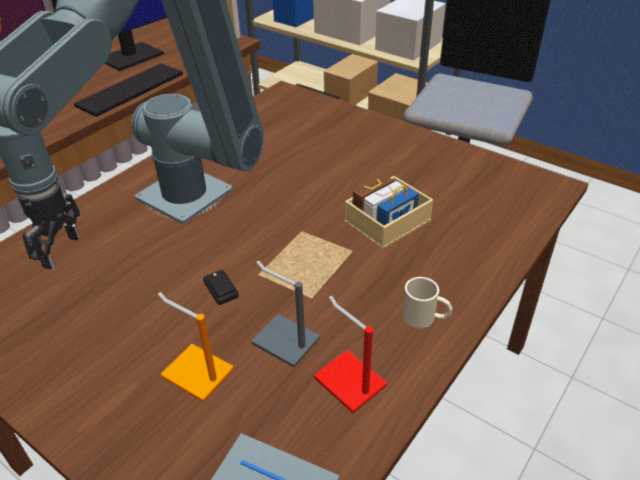

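View pics/top0.png

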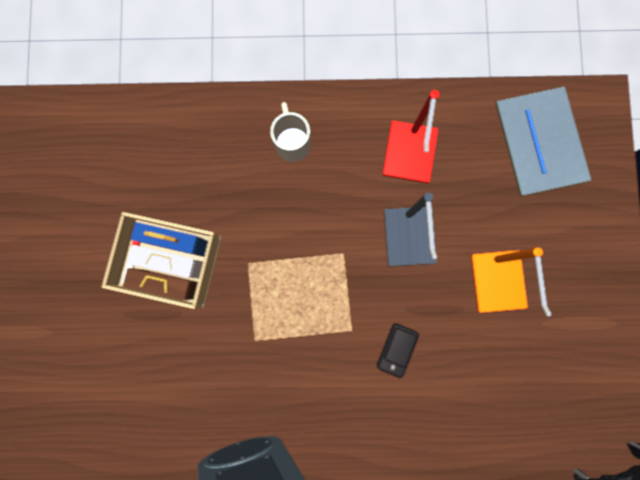

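The scene and top views show three stands: orange (top px 500,280), dark grey (410,235) and red (410,150). Grey fits "steel", and I'll confirm that in a crop. The blue case is in the crate's far row, with its loop at about (160,237) in the top view. The mat is at (300,297), the mug at (290,135) and the mouse at (398,350).

```bash
python3 - <<'E'
from h import *
D={c:dict(np.load(c+'0.npz')) for c in('scene','top')}
C={c:cloud(D[c]) for c in D}
def near(c,box,zlo,zhi,colour=None):
    l,t,r,b=box; P=C[c][t:b,l:r].reshape(-1,3); I=D[c]['image'][t:b,l:r].reshape(-1,3).astype(int)
    m=(P[:,2]>zlo)&(P[:,2]<zhi)
    if colour is not None: m&=colour(I)
    return P[m]
def rect(P):
    r=cv2.minAreaRect(P[:,:2].astype(np.float32)); return np.round(r[0],1),np.round(r[1],1),round(r[2],1),len(P),np.round(np.median(P[:,2]),1)
blue=lambda I:(I[:,0]-I[:,2]>50)
brass=lambda I:(I[:,2]-I[:,0]>60)
print('mat',rect(near('top',(240,245,360,345),-10,30,lambda I:(I[:,1]>110))))
print('mat s',rect(near('scene',(250,225,360,300),-10,30,lambda I:(I[:,1]>120))))
print('blue top',rect(near('top',(125,215,220,265),80,120,blue)))
for z in((60,80),(85,102),(102,115),(115,150)): print('crate z',z,rect(near('top',(95,205,225,315),*z)))
for c,b in(('top',(100,210,220,265)),('scene',(340,170,440,250))):
    P=near(c,b,112,160); print('loop',c,rect(P),np.round(np.percentile(P[:,2],[5,50,95]),1))
P=near('top',(380,185,445,275),180,230);print('hook top',rect(P),np.round(P[P[:,0].argsort()][::8],0).tolist())
P=near('scene',(250,255,325,370),180,230);print('hook scene',rect(P),np.round(P[P[:,0].argsort()][::12],0).tolist())
P=near('top',(380,200,440,270),5,30);print('base',rect(P))
for n,b in(('mug',(265,95,315,165)),('mouse',(375,318,425,380))):
    print(n,rect(near('top',b,15,110)))
big=lambda im,b,s:cv2.resize(im[b[1]:b[3],b[0]:b[2]],None,fx=s,fy=s,interpolation=cv2.INTER_CUBIC)
a=big(D['scene']['image'],(240,250,330,375),4);b=big(D['scene']['image'],(340,170,440,250),4)
o=np.zeros((500,760,3),np.uint8);o[:500,:360]=a;o[:320,360:760]=b;cv2.imwrite('pics/crop1.png',o)
E
```

```text
mat (array([480. , -30.9]), array([163.6, 204.1]), 5.1, 7732, np.float64(4.9))
mat s (array([466. ,  -5.9]), array([217.8, 291.7]), 20.9, 3137, np.float64(4.1))
blue top (array([595.3, 217.9]), array([121.9,  33.5]), 76.1, 957, np.float64(106.5))
crate z (60, 80) (array([556.6, 239.6]), array([187.9, 152.1]), 76.2, 1525, np.float64(71.5))
crate z (85, 102) (array([549.4, 220.5]), array([114.7, 120.8]), 79.0, 170, np.float64(94.0))
crate z (102, 115) (array([552.8, 225. ]), array([127.8, 123.3]), 76.4, 3523, np.float64(106.5))
crate z (115, 150) (array([595.5, 216.8]), array([58.5,  7.9]), 75.9, 146, np.float64(143.1))
loop top (array([573.3, 222. ]), array([58.5, 53.8]), 76.8, 159, np.float64(142.2)) [113.4 142.2 147.9]
loop scene (array([563.6, 208.8]), array([91.1, 78.5]), 0.1, 103, np.float64(133.0)) [112.7 133.  147.6]
hook top (array([ 596.9, -260.6]), array([ 15.1, 110.7]), 89.9, 374, np.float64(204.9)) [[542.0, -267.0, 214.0], [543.0, -261.0, 214.0], [546.0, -267.0, 215.0], [550.0, -264.0, 213.0], [552.0, -261.0, 208.0], [556.0, -265.0, 206.0], [558.0, -261.0, 201.0], [561.0, 
[... 1166 characters left out ...]
3.0, -266.0, 204.0], [581.0, -265.0, 205.0], [587.0, -267.0, 201.0], [595.0, -261.0, 198.0], [601.0, -261.0, 205.0], [608.0, -263.0, 202.0], [615.0, -265.0, 201.0], [623.0, -261.0, 206.0], [629.0, -263.0, 200.0], [636.0, -262.0, 203.0], [643.0, -261.0, 208.0], [645.0, -264.0, 207.0], [647.0, -267.0, 202.0], [649.0, -269.0, 194.0], [650.0, -261.0, 204.0], [652.0, -267.0, 188.0], [653.0, -264.0, 206.0], [654.0, -267.0, 186.0], [656.0, -263.0, 187.0]]
base (array([ 605.8, -261.4]), array([116. , 143.2]), 88.6, 2459, np.float64(15.1))
mug (array([815.8, -25.6]), array([ 75.2, 103. ]), 73.2, 1086, np.float64(67.0))
mouse (array([ 369. , -229.4]), array([58. , 99.3]), 66.4, 1413, np.float64(30.7))
```

View pics/crop1.png

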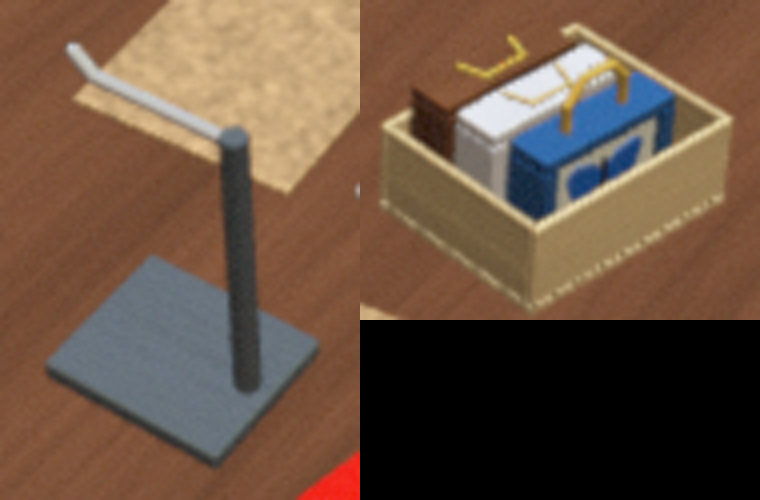

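The crop confirms the dark grey steel stand (scene px 285,310). The blue case is the only one with an upright loop; the other loops lie flat. Next I'll check the reach for a sideways frame grasp and refine the loop and hook from both views.

```bash
cat >> h.py <<'E'
from scipy.spatial.transform import Rotation as R
def rv(yaw,side=0,tilt=90,flip=0):
    """tool closing along case x; approach along side*case y (side +1/-1), tilt deg below horizontal (90 = down)"""
    t=np.radians(tilt); z=np.array([0,side*np.cos(t),-np.sin(t)]); y=np.array([-1. if flip else 1.,0,0])
    return (R.from_euler('z',yaw,degrees=True)*R.from_matrix(np.stack([np.cross(y,z),y,z],1))).as_rotvec()
E
python3 - <<'E'
from h import *
D={c:dict(np.load(c+'0.npz')) for c in('scene','top')}
for c in D:
    P=cloud(D[c]).reshape(-1,3)
    L=P[(np.linalg.norm(P[:,:2]-[595.5,217],axis=1)<38)&(P[:,2]>128)&(P[:,2]<155)]
    r=cv2.minAreaRect(L[:,:2].astype(np.float32));print(c,'loop',r,len(L),np.percentile(L[:,2],[50,95]))
    H=P[(P[:,0]>535)&(P[:,0]<632)&(abs(P[:,1]+263)<15)&(P[:,2]>192)&(P[:,2]<222)]
    B=H[H[:,0]>560]; k=np.polyfit(B[:,0],B[:,1],1);print('bar slope deg',np.degrees(np.arctan(k[0])),'y at 600',np.polyval(k,600),'z',np.percentile(B[:,2],[10,50,90]),'min x',np.sort(H[:,0])[:4],'ztip',np.percentile(H[H[:,0]<550][:,2],90))
    S=P[(abs(P[:,0]-600)<90)&(abs(P[:,1]+263)<80)&(P[:,2]>10)&(P[:,2]<18)]
    print('base',cv2.minAreaRect(S[:,:2].astype(np.float32)),len(S))
    for yy in np.arange(-330,-195,15):
        s=S[abs(S[:,1]-yy)<7.5]; print(int(yy),np.round([*np.percentile(s[:,0],[1,99]),len(s)]) if len(s) else 0,end=';')
    print()
for nm,p in(('mat',(480,0,60)),('hookA',(510,-215,145)),('hookB',(600,-215,128)),('hookA-',(510,-305,145)),('hookB-',(600,-305,128))):
    for side in(-1,1):
        print(nm,side,[(t,f) for t in(0,20,40,60) for f in(0,1) if ctrl.solve_ik(p,rv(3,side,t,f)) is not None])
print([(f,np.round(ctrl.solve_ik(p,rv(y,0,90,f)),2)) for p,y in(((595,217,141),-14),((480,-31,139),3)) for f in(0,1) if ctrl.solve_ik(p,rv(y,0,90,f)) is not None])
E
```

```text
scene loop ((597.4440307617188, 216.90789794921875), (55.61173629760742, 11.15721321105957), 73.8282470703125) 61 [140.14439866 148.15776438]
bar slope deg 2.2572734632148133 y at 600 -263.288386343553 z [200.02415662 202.7927044  205.45375445] min x [542.27168702 542.35572458 544.62296751 545.2581958 ] ztip 214.42103023194704
base ((603.0252685546875, -262.28802490234375), (121.84628295898438, 103.19364166259766), 2.0379483699798584) 1598
-330 0;-315 [547. 660. 104.];-300 [547. 664. 283.];-285 [545. 663. 274.];-270 [546. 662. 252.];-255 [545. 661. 223.];-240 [543. 661. 205.];-225 [544. 661. 194.];-210 [543. 662.  63.];
top loop ((595.7943725585938, 217.89266967773438), (56.23459243774414, 7.871335983276367), 76.21336364746094) 133 [143.48930462 148.0221028 ]
bar slope deg 2.5188312310352647 y at 600 -262.19867134483616 z [202.26105667 204.30681018 206.46669748] min x [541.58710381 541.59546617 541.60132307 541.74036537] ztip 215.8905835859441
base ((600.7774047851562, -263.19635009765625), (119.3853530883789, 100.33148193359375), 2.2126762866973877) 2258
-330 0;-315 [544. 657.  51.]
[... 315 characters left out ...]
A -1 [(40, 0), (40, 1), (60, 0), (60, 1)]
hookA 1 [(0, 0), (0, 1), (20, 0), (20, 1), (40, 0), (40, 1), (60, 0), (60, 1)]
hookB -1 [(40, 0), (40, 1), (60, 0), (60, 1)]
hookB 1 [(0, 0), (0, 1), (20, 0), (20, 1), (40, 0), (40, 1), (60, 0), (60, 1)]
hookA- -1 [(60, 0), (60, 1)]
hookA- 1 [(0, 0), (0, 1), (20, 0), (20, 1), (40, 0), (40, 1), (60, 0), (60, 1)]
hookB- -1 [(40, 0), (40, 1), (60, 0), (60, 1)]
hookB- 1 [(0, 0), (0, 1), (20, 0), (20, 1), (40, 0), (40, 1), (60, 0), (60, 1)]
[(0, array([0.17, 0.49, 1.47, 0.  , 1.18, 0.42])), (1, array([ 0.17,  0.49,  1.47,  0.  ,  1.18, -2.72])), (0, array([-0.3 ,  0.25,  1.85, -0.  ,  1.04, -0.35])), (1, array([-0.3 ,  0.25,  1.85, -0.  ,  1.04,  2.79]))]
```

```bash
python3 - <<'E'
from h import *
p=ctrl.current_tool_pos(); ctrl.move_l([p[0],p[1],350],200)
ctrl.move_ptp([440,100,350],rv(-14)); ctrl.move_ptp([596,217,300],rv(-14))
ctrl.grip(45,60)
r=shot('wrist','w1'); P=cloud(r).reshape(-1,3)
L=P[(np.linalg.norm(P[:,:2]-[595.5,217],axis=1)<38)&(P[:,2]>128)&(P[:,2]<155)]
print('loop',cv2.minAreaRect(L[:,:2].astype(np.float32)),len(L),np.percentile(L[:,2],[50,95]))
print(ctrl.current_time_s(),ctrl.current_tool_pos(),ctrl.current_gripper_width(),ctrl.current_wrist_force())
E
```

```text
loop ((596.4612426757812, 219.5042266845703), (56.38001251220703, 7.232144832611084), 76.13138580322266) 679 [143.02926648 145.57948733]
5.075 [595.897431   216.7989044  300.34826306] 45.20045388407034 [-0.36007089 -0.31223199 -0.71651776]
```

View pics/w1.png

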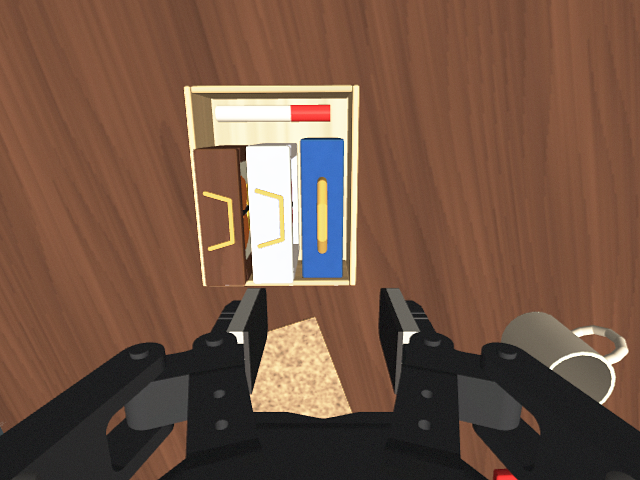

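The wrist view shows the blue case's upright loop at px (322,216), which agrees with the top and scene views at (596.4, 218), top z about 146. Now grasping and lifting it.

```bash
python3 - <<'E'
from h import *
c=[596.4,218.2]
ctrl.move_l([*c,160],200); ctrl.move_l([*c,141],60,rv(-13.9))
ctrl.grip(0,80); print('w',ctrl.current_gripper_width(),ctrl.current_finger_force(),ctrl.current_tool_pos())
ctrl.move_l([*c,175],60); print(ctrl.current_wrist_force(),ctrl.current_gripper_width())
ctrl.move_l([*c,275],150)
ctrl.dwell(.3); print(ctrl.current_wrist_force(),ctrl.current_gripper_width())
ctrl.move_l([480,-31,275],150,rv(2.2))
ctrl.dwell(.3); r=shot('scene','s2'); print(ctrl.current_time_s())
im=r['image'][100:320,220:460];cv2.imwrite('pics/s2c.png',cv2.resize(im,None,fx=2.5,fy=2.5))
E
```

```text
w 5.282807227736369 78.10030370950699 [596.63459481 218.20647143 141.44477855]
[ 0.60597026 -0.47321054 -2.34382281] 5.307657790020225
[ 0.30390158  0.5926651  -1.94093853] 5.427158129480446
11.0083
```

View pics/s2c.png

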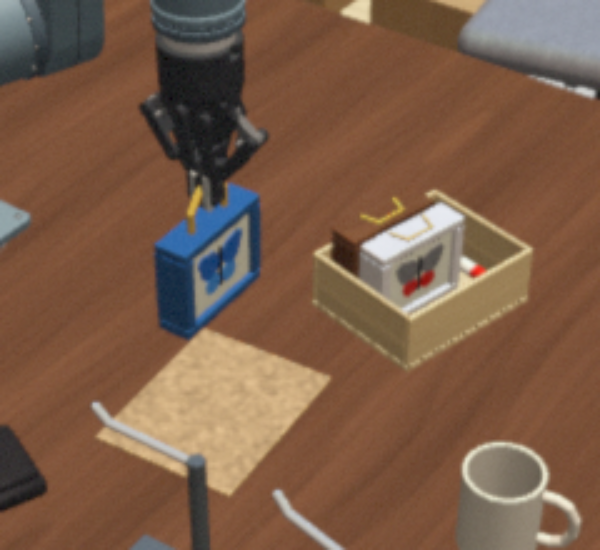

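The blue case hangs upright from the gripper above the mat, and the other two cases still stand in the crate. Now lowering it.

```bash
python3 - <<'E'
from h import *
ctrl.move_l([480,-31,150],120); ctrl.dwell(.2); f0=ctrl.current_wrist_force()[2]
z=143
ctrl.move_l([480,-31,z],30)
while z>134:
    f=ctrl.current_wrist_force()[2]-f0
    if f>1.2: break
    z-=1; ctrl.move_l([480,-31,z],15)
print('contact z',z,f,f0)
ctrl.dwell(.2); ctrl.grip(40,60); ctrl.dwell(.3)
ctrl.move_l([480,-31,260],200)
ctrl.move_l([400,120,300],250)
r=shot('top'); P=cloud(r).reshape(-1,3); I=r['image'].reshape(-1,3).astype(int)
near=(np.linalg.norm(P[:,:2]-[480,-31],axis=1)<90)
for n,m in(('frame',near&(P[:,2]>92)&(P[:,2]<115)),('loop',near&(P[:,2]>130)&(P[:,2]<155))):
    L=P[m]; print(n,cv2.minAreaRect(L[:,:2].astype(np.float32)),len(L),np.percentile(L[:,2],[5,50,95]))
print(ctrl.current_time_s())
for t in(40,45,50):
  for f in (0,1):
    print(t,f,[None if (q:=ctrl.solve_ik(p,rv(2.2,-1,t,f))) is None else np.round(q,2).tolist() for p in((480,80,160),(480,12,64),(480,12,150),(500,-218,149),(602,-218,149),(602,-218,130),(602,-140,195))])
E
```

```text
contact z 139 5.001151172475069 -2.467333011189258
frame ((478.8546142578125, -31.25979995727539), (35.87168884277344, 120.02030181884766), 2.190721273422241) 1097 [102.08658723 104.97729788 107.56848059]
loop ((478.8528137207031, -31.24131202697754), (50.645450592041016, 7.203710079193115), 89.42562103271484) 126 [131.31018355 142.30425027 146.42803783]
16.3667
40 0 [[0.43, 0.53, 1.71, -0.8, 1.41, 0.74], [0.31, 0.63, 1.85, -0.92, 1.18, 0.88], [0.31, 0.49, 1.81, -0.87, 1.3, 0.73], [-0.15, 0.43, 1.93, -1.13, 0.98, 0.58], [-0.12, 0.56, 1.67, -1.05, 1.06, 0.47], [-0.12, 0.59, 1.68, -1.07, 1.04, 0.5], [0.01, 0.52, 1.61, -0.96, 1.2, 0.43]]
40 1 [[0.43, 0.53, 1.71, -0.8, 1.41, -2.4], [0.31, 0.63, 1.85, -0.92, 1.18, -2.26], [0.31, 0.49, 1.81, -0.87, 1.3, -2.42], [-0.15, 0.43, 1.93, -1.13, 0.98, -2.56], [-0.12, 0.56, 1.67, -1.05, 1.06, -2.68], [-0.12, 0.59, 1.68, -1.07, 1.04, -2.64], [0.01, 0.52, 1.61, -0.96, 1.2, -2.71]]
45 0 [[0.4, 0.48, 1.72, -0.75, 1.35, 0.68], [0.28, 0.59, 1.86, -0.87, 1.12, 0.81], [0.28, 0.45, 1.81, -0.81, 1.24, 0.66], [-0.19, 0.39, 1.92, -1.03, 0.94, 0.46], [-0.16, 0.
[... 254 characters left out ...]
.03, 0.94, -2.68], [-0.16, 0.53, 1.66, -0.95, 1.02, -2.78], [-0.16, 0.56, 1.67, -0.97, 1.0, -2.75], [-0.02, 0.49, 1.6, -0.87, 1.17, -2.8]]
50 0 [[0.36, 0.44, 1.73, -0.68, 1.31, 0.62], [0.24, 0.54, 1.88, -0.81, 1.06, 0.73], [0.24, 0.4, 1.82, -0.74, 1.2, 0.58], [-0.23, 0.36, 1.9, -0.91, 0.9, 0.32], [-0.19, 0.51, 1.64, -0.84, 1.0, 0.25], [-0.19, 0.53, 1.66, -0.86, 0.97, 0.28], [-0.06, 0.46, 1.59, -0.78, 1.15, 0.25]]
50 1 [[0.36, 0.44, 1.73, -0.68, 1.31, -2.52], [0.24, 0.54, 1.88, -0.81, 1.06, -2.41], [0.24, 0.4, 1.82, -0.74, 1.2, -2.56], [-0.23, 0.36, 1.9, -0.91, 0.9, -2.82], [-0.19, 0.51, 1.64, -0.84, 1.0, -2.9], [-0.19, 0.53, 1.66, -0.86, 0.97, -2.86], [-0.06, 0.46, 1.59, -0.78, 1.15, -2.89]]
```

The case stands on the mat at (478.9, -31.3) with yaw 2.2°, and its frame top (105) and loop top (146) match the expected heights. Now regrasping it by the frame at a 45° tilt and bringing it in front of the hook tip.

```bash
cat >> h.py <<'E'
YAW=2.2
Ry=R.from_euler('z',YAW,degrees=True)
OFF=np.array([0,45,60.])
ORI=rv(YAW,-1,45,0)
def tcp(case): return np.array(case)+Ry.apply(OFF)
def measure(xy):
    r=shot('top'); P=cloud(r).reshape(-1,3); C=np.array(xy[:2])
    loc=Ry.inv().apply(P-[*C,0]); I=r['image'].reshape(-1,3).astype(int)
    # blue frame top & loop
    m=(abs(loc[:,0])<30)&(abs(loc[:,1])<75)&(P[:,2]>xy[2]+85)&(P[:,2]<xy[2]+115)&(I[:,0]-I[:,2]>50)
    l=(abs(loc[:,0])<15)&(abs(loc[:,1])<40)&(P[:,2]>xy[2]+123)&(P[:,2]<xy[2]+155)
    for n,k in(('frame',m),('loop',l)):
        if k.sum()>5: print(n,cv2.minAreaRect(P[k][:,:2].astype(np.float32)),k.sum(),np.round(np.percentile(P[k][:,2],[5,50,95]),1))
E
python3 - <<'E'
from h import *
case=[478.9,-31.3,4]
back=Ry.apply([0,np.cos(np.pi/4),np.sin(np.pi/4)])
g=tcp(case)
ctrl.grip(65,60)
ctrl.move_ptp(g+110*back,ORI)
ctrl.move_l(g,100); print(ctrl.current_tool_pos(),g,ctrl.current_wrist_force())
ctrl.grip(0,70); print('w',ctrl.current_gripper_width(),ctrl.current_finger_force(),ctrl.current_wrist_force())
ctrl.move_l(g+[0,0,30],60); ctrl.move_l(g+[0,0,90],120)
h=Ry.apply([-105,0,0])+[602,-262.7,89]
ctrl.move_l(tcp(h),150); ctrl.dwell(.4)
print('case cmd',h,ctrl.current_tool_pos()-tcp(h),ctrl.current_gripper_width(),ctrl.current_time_s())
measure(h)
r=shot('scene'); im=r['image'][180:400,150:420];cv2.imwrite('pics/s3c.png',cv2.resize(im,None,fx=2.5,fy=2.5))
E
```

```text
[477.54570911  14.03263365  64.35479674] [477.17254859  13.66683124  64.        ] [-0.83424331 -0.37039477  0.40870658]
w 34.900590004199245 69.00698661804199 [-1.46889668  4.73901264  3.23115919]
case cmd [ 497.07739378 -266.73071995   89.        ] [ 0.0725708   0.18650592 -0.00788497] 34.83264338618512 22.525
frame ((496.8636474609375, -266.5458068847656), (35.68441390991211, 119.49671173095703), 2.318908452987671) 1266 [187.  189.5 191.9]
loop ((496.79766845703125, -267.4338684082031), (7.922173500061035, 56.335166931152344), 2.1854660511016846) 166 [214.5 226.7 230.5]
```

View pics/s3c.png

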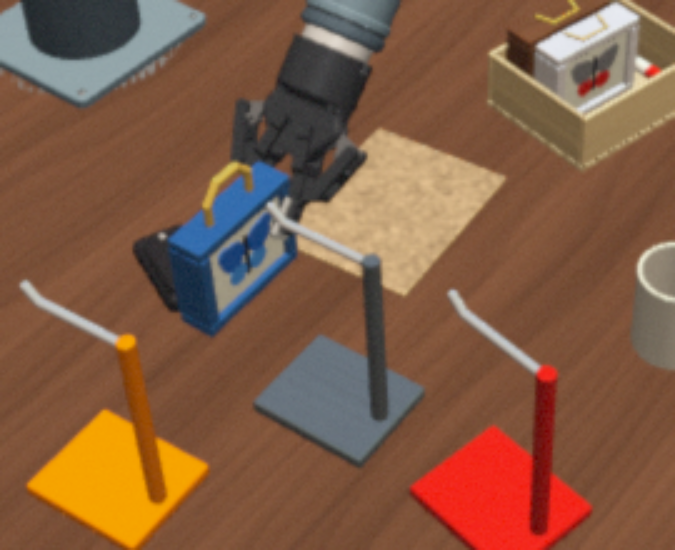

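The case is held level just before the hook tip, with its loop open towards the tip (crop px 275,208). The measured pose matches the command to about 0.5 mm. Now threading the loop on, and lowering.

```bash
python3 - <<'E'
from h import *
s=lambda d,u: tcp(Ry.apply([d,0,0])+[602,-262.7,u])
f0=np.array(ctrl.current_wrist_force())
for d in(-75,-57,-40,-20,-4):
    ctrl.move_l(s(d,89.5),60); f=ctrl.current_wrist_force()-f0; print(d,np.round(f,1))
    if np.linalg.norm(f)>6: raise SystemExit('contact')
u=76; ctrl.move_l(s(-4,u),40)
while u>69:
    f=(ctrl.current_wrist_force()-f0); print(u,np.round(f,1))
    if f[2]>1.8: break
    u-=1; ctrl.move_l(s(-4,u),15)
measure(np.r_[(Ry.apply([-4,0,0])+[602,-262.7,0])[:2],u]); print(ctrl.current_time_s())
E
```

```text
-75 [ 0.3 -0.7  1.3]
-57 [ 0.4 -0.1  0.8]
-40 [0.3 0.1 0.5]
-20 [-0.9 -0.2  0.8]
-4 [-0.2  0.4  0.7]
76 [-0.5 -0.3 -0.3]
75 [ 0.2 -0.6  0.9]
74 [ 0.7 -0.6  1.3]
73 [ 0.7 -0.7  1.1]
72 [ 0.4 -0.7  1.8]
frame ((598.4525146484375, -263.0302429199219), (38.17844772338867, 119.8023681640625), 1.8608342409133911) 1135 [169.6 172.7 175.3]
loop ((597.84326171875, -262.5865478515625), (27.89715576171875, 53.619667053222656), 23.895721435546875) 216 [197.1 206.4 213.4]
26.6
```

The height matches contact with the bar. Releasing and backing off.

```bash
python3 - <<'E'
from h import *
ctrl.grip(38.5); ctrl.dwell(.4); ctrl.grip(58); ctrl.dwell(.3)
p=np.array(ctrl.current_tool_pos()); back=Ry.apply([0,np.cos(np.pi/4),np.sin(np.pi/4)])
ctrl.move_l(p+120*back,100)
ctrl.move_l(p+[-150,260,160],200)
ctrl.dwell(1.5)
measure([598,-262.9,72]); ctrl.dwell(.5); measure([598,-262.9,72]); print(ctrl.current_time_s())
r=shot('scene'); im=r['image'][170:410,150:460];cv2.imwrite('pics/s4c.png',cv2.resize(im,None,fx=2.4,fy=2.4))
E
```

```text
frame ((597.54541015625, -262.5543518066406), (36.224517822265625, 119.2413558959961), 2.124765396118164) 1142 [169.5 172.7 175.4]
loop ((597.8126220703125, -262.47528076171875), (27.795373916625977, 52.78715896606445), 25.528743743896484) 217 [197.3 206.1 213.8]
frame ((597.652587890625, -262.5696105957031), (36.38922119140625, 119.3091812133789), 2.2819809913635254) 1143 [169.5 172.7 175.2]
loop ((597.951171875, -262.7875061035156), (52.63149642944336, 27.168703079223633), 67.41594696044922) 215 [198.2 206.9 213.9]
32.6417
```

View pics/s4c.png

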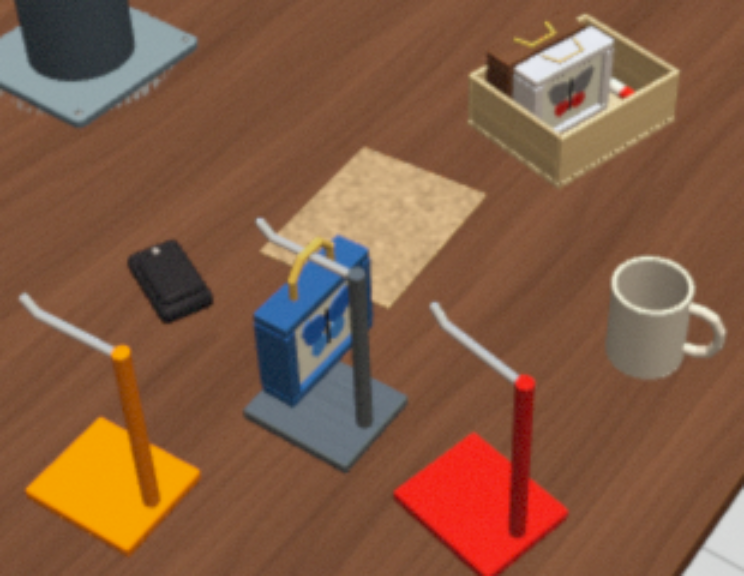

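The case hangs still and level on the grey hook (px 320,320). The other two cases, the mug and the mouse are where they were, and the robot is clear of everything.

```bash
python3 -c "
from rig import ctrl
print(ctrl.finish_job())"
```

```text
the job is handed in; nothing more can be done
None
```

The blue case was set down on the mat, taken again by its frame and hung by its loop on the grey steel stand's hook; it was still and level in the last pictures, and the job is handed in (no verdict was returned).

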